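Sort the skate parts left over from a rebuild

TASK

Sort the four loose skate parts left on the table after the rebuild: put the wheel, the toe stop and the dance plug each into the blue tray that already holds one of its kind, beside that one and resting flat on the tray's floor, the wheel on its side and both stoppers stem up as they are now. The loose bearing goes in the pewter cup. Leave the chrome seating tool and the black loupe standing where they are.

Things in the scene. Friction and masses are not known exactly. Their poses are not given: they have to be found in the camera images.
- wheel: Loose quad skate wheel of natural (pale tan) urethane with a white hub, lying on its side: 58 mm in diameter, 31 mm high, edges rounded above 25 mm and below 6 mm; about 85 g. Origin: centre of its underside, z up along its axle line. It is round, so its yaw means nothing.
- toe_stop: Loose toe stop standing on its face, stem up: a dark rubber pad 48 mm in diameter at the bottom, tapering to 31 mm at 25 mm height, then a round threaded steel stem, 16 mm in diameter, from 26 to 56 mm height; about 90 g. Origin: centre of the underside, z up along the stem.
- dance_plug: Loose dance plug standing stem up: a round white urethane pad 32 mm in diameter and 15 mm high, then a round threaded steel stem, 16 mm in diameter, from 15 to 39 mm height; about 50 g. Origin: centre of the underside, z up along the stem.
- bearing: Loose skate bearing lying flat on the table: steel ring with a dark shield, 22 mm outside diameter, 7 mm high, about 14 g. Origin: centre of its underside, z up along its axis.
- wheel_tray: Shallow blue plastic tray, fixed to the table, 150 mm long (its x) by 96 mm wide (its y) outside, walls 3 mm thick and 15 mm high, floor top 3 mm above the origin. Origin: centre of its underside, z up. A wheel like the loose one (58 mm in diameter, lying on its side) is already in it, fixed, centred 41 mm from the origin towards +x; the free part of the floor reaches from there to the -x wall, its middle about 30 mm from the origin towards -x.
- toe_stop_tray: Shallow blue plastic tray, fixed to the table, 150 mm long (its x) by 96 mm wide (its y) outside, walls 3 mm thick and 15 mm high, floor top 3 mm above the origin. Origin: centre of its underside, z up. A toe stop like the loose one (dark, 48 mm in diameter, stem up to 59 mm above the table) is already in it, fixed, centred 41 mm from the origin towards +x; the free part of the floor reaches from there to the -x wall, its middle about 30 mm from the origin towards -x.
- plug_tray: Shallow blue plastic tray, fixed to the table, 150 mm long (its x) by 96 mm wide (its y) outside, walls 3 mm thick and 15 mm high, floor top 3 mm above the origin. Origin: centre of its underside, z up. A dance plug like the loose one (white, 32 mm in diameter, stem up to 42 mm above the table) is already in it, fixed, centred 41 mm from the origin towards +x; the free part of the floor reaches from there to the -x wall, its middle about 30 mm from the origin towards -x.
- pewter_cup: Wide, low, empty pewter cup, fixed to the table: round, 98 mm across the rim and 84 mm at the foot outside, 40 mm high, wall 2.5 mm, inner floor 4 mm above the origin and about 79 mm across. Origin: centre of its underside, z up.
- seating_tool: Bystander, to be left alone: chrome stepped bearing seating tool standing on its thick end, 31 mm in diameter up to 37 mm height, a 21 mm step up to 49 mm and an 8 mm pilot up to 62 mm; about 200 g. Origin: centre of its underside, z up.
- loupe: Bystander, to be left alone: black plastic magnifier loupe standing upright with its lens up, 34 mm in diameter at the foot, 40 mm at the top, 43 mm high; about 45 g. Origin: centre of its underside, z up.
There are look-alikes about, which are no part of the job. What is shaped like the plug_tray but pink is not meant.

How it is judged:
By the outcome, as a careful person would: the job done as asked, in the order asked, and still so for the second after the job is handed in, with the robot touching nothing.
It also fails if it takes over 115 s, if anything falls off the work surface, if the arm or the gripper's body presses on something with over 40 N, if the wrist force passes 120 N, or if a joint passes its speed limit or range.

ROBOT

A 7-joint arm with a two-finger parallel gripper is mounted at the origin on the work surface. World frame = base frame: x ahead of the robot, y to its left, z up, the work surface at z = 0. Lengths are in m, angles in rad, forces in N, time in s.
With the tool pointing down it reaches from about 0.425 to 1.025 m from the base axis. Payload 9.4 kg.
Tool frame: the origin (TCP) lies midway between the tips of the shut fingers; the grasp point (between the pads) lies 19 mm behind it; z points along the fingers, y is the line along which they close (so a half turn about z gives the same grasp; the last joint's range is limited). The gripper opens to 85 mm and grips with 20 to 120 N. Pads are 22 mm wide; open, the fingers measure 114 mm over their backs; the gripper's body (76 mm by 85 mm) begins 54 mm behind the grasp point. The pads swing forward as they close: fully open they stand 13 mm farther back than shut.
Start: joints at [-1.308, 0.599, -0.003, 1.599, 0.002, 0.943, -0.08], TCP at [0.242, 0.684, 0.231] pointing down, gripper open.
Joint ranges: [-2.57, 2.57], [-0.35, 1.97], [-1.29, 1.29], [0.11, 2.56], [-1.05, 4.19], [0.11, 1.86], [-2.63, 2.63]. Speed limits (rad/s): [2.22, 2.22, 3.01, 3.01, 3.14, 3.14, 3.14].

INTERFACE

Orientations are given as a rotation vector (axis times angle).
In Python, from station import robot, camera, calibration, workorder gives the robot as it stands.
- The arm moves only by the shell command python3 -m crank 'ROWS' [FORCE]. ROWS is text: rows parted by semicolons, each of 7 numbers parted by spaces: the turn, a rotation vector about the tool's x, y, z in degrees, then the shift along the tool's x, y, z in mm, then the finger opening in mm, from 0 to 85.4. In form: ax ay az dx dy dz grip; .... A call has 1 to 5 rows; each row is the pose to reach, as a shift and turn from the pose commanded when the call began, along the tool's axes at that moment; what a row does not reach only later rows make up. A row lasts 1/12 s, in which the tool goes at most 41.7 mm and 7.16 degrees, less where a joint would pass 70% of its speed; a pose out of reach is approached as far as the arm can. A call with a gripper value outside its range is refused whole. The fingers move at their own pace and stop on an object; FORCE is the grip in N (left out, the last holds). Time passes only in rows, so rows that repeat a pose let the fingers close. It gives the time, the measured TCP pose, the force, the opening and the grip force at its end, in the units of the state.
- robot.sense(): the state, without advancing time (a new reading comes with each control period).
- camera(name): name is "scene" or "top" or "wrist"; returns (picture, depth): 400x640x3 uint8, blue, green, red; 400x640 float32, m along the optical axis (not along the pixel's ray), 0 where there is no reading.
- calibration(name): a dict with "mtx" (3x3 intrinsics, pixels), "rvec" (rotation vector, rad) and "tvec" (3), from world to camera coordinates, as OpenCV has them; the wrist camera has in their place "hand_eye" (4x4, takes a point from camera to tool coordinates, whose origin is the TCP and whose axes are the flange's). Camera axes: x right, y down, z forward; pixel columns grow to the right and rows downward; lengths in m; the calibration is good to about 2 mm. A picture is of the moment at which its call begins: read the wrist's pose just before it. calibration takes no time and is no camera call.
- workorder.job_done(): hands the job in; it is judged then, once.
The state is a dict: "clock": time; "qpos": joint angles; "qd": joint speeds; "joint_efforts": joint torques, N m; "ee_pos": TCP position; "ee_rot": TCP orientation; "ft_force": force on the tool from outside, world axes, zero at the start; "torque": the same for the moment, N m; "grip_width": opening from 0.0 (shut) to 1.0 (fully open); "grasp_force": force on a finger pad.
Only numpy, scipy, OpenCV 4.12 (cv2) and the standard library are available. Lean on these libraries where they do the work, as an engineer would, in place of code of your own. Each camera call takes 0.05 s, during which the arm holds its last target. There are 200 camera calls.

## Working session

There is one attempt and no reset: what is moved stays moved. The work goes in short steps, Python scripts to look and compute and a shell command to move; the robot and the scene stay as the last step left them, time stands still between calls to the robot, and variables do not carry over. Pictures are saved under pics/ and viewed, at most 17 in all, crops included, and the job is handed in when it is done.

```bash
mkdir -p pics; ls
python3 - <<'E'
from station import robot,camera,calibration
import cv2,numpy as np
for n in("scene","top"):
    p,d=camera(n); cv2.imwrite(f"pics/{n}0.png",p); np.save(f"pics/{n}0.npy",d)
    c=calibration(n);print(n,c)
print(calibration("wrist"))
print(robot.sense())
E
```

```text
pics
scene {'mtx': array([[485.48337505,   0.        , 317.3934576 ],
       [  0.        , 485.48337505, 197.85089367],
       [  0.        ,   0.        ,   1.        ]]), 'rvec': array([ 2.27409582,  0.61847326, -0.23446903]), 'tvec': array([-0.41354428, -0.14069318,  1.27648384])}
top {'mtx': array([[389.69091519,   0.        , 322.32959184],
       [  0.        , 389.69091519, 194.59184751],
       [  0.        ,   0.        ,   1.        ]]), 'rvec': array([ 2.20774808, -2.14584597,  0.04367543]), 'tvec': array([-0.00733232,  0.44708256,  0.90482156])}
{'mtx': array([[318.30838836,   0.        , 317.00903525],
       [  0.        , 318.30838836, 196.4004111 ],
       [  0.        ,   0.        ,   1.        ]]), 'hand_eye': array([[ 3.29065085e-04, -9.55149143e-01, -2.96124985e-01,
         7.50710039e-02],
       [ 9.99999482e-01,  2.91341732e-05,  1.01726450e-03,
        -1.21436425e-03],
       [-9.63011956e-04, -2.96125167e-01,  9.55148658e-01,
        -1.44008288e-01],
       [ 0.00000000e+00,  0.00000000e+00,  0.00000000e+00,
         1.00000000e+00]])}
{'clock': 0.1, 'qpos': array([-1.30771497,  0.60009019, -0.00254844,  1.60007643,  0.00181221,
        0.94291908, -0.07976954]), 'qd': array([-1.20405866e-03, -1.04898981e-03,  6.72993907e-05, -2.86672340e-03,
        8.93020250e-04,  4.19337182e-04,  2.12809002e-04]), 'joint_efforts': array([ 6.18016362e-03, -7.77998972e+01,  1.57020964e+00, -2.58625942e+01,
        1.26326413e-02,  5.50564480e-03, -1.81015668e-05]), 'ee_pos': array([0.24149411, 0.68312548, 0.23046121]), 'ee_rot': array([-5.30989696e-01, -3.09628294e+00,  2.33579247e-03]), 'ft_force': array([-0.28627099, -0.83898074, -0.52917562]), 'torque': array([ 0.05050982, -0.04355401,  0.00995466]), 'grasp_force': 0.0, 'grip_width': 1.0004010159722252}
```

View pics/top0.png

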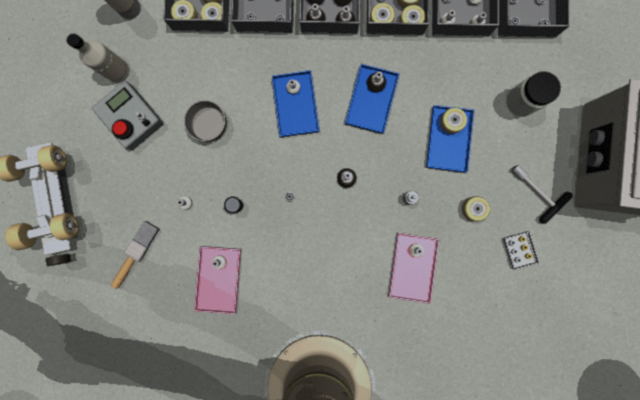

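View pics/scene0.png

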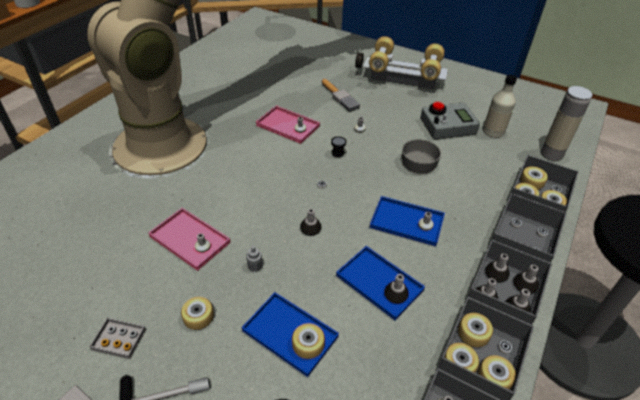

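The top picture shows the wheel at (476,208), the toe stop at (346,178), the dance plug at (184,203), the bearing at (290,197) and the cup at (206,123). The blue trays are at (295,104) for plugs, (372,99) for toe stops and (450,139) for wheels. The bystanders are the loupe at (233,205) and the seating tool at (411,198).

```bash
cat > h.py <<'E'
import cv2,numpy as np
from scipy.spatial.transform import Rotation as R
from station import robot,camera,calibration
def cam(n,s=None):
    c=calibration(n)
    if n=="wrist":
        s=s or robot.sense(); H=np.eye(4);H[:3,:3]=R.from_rotvec(s["ee_rot"]).as_matrix();H[:3,3]=s["ee_pos"]
        T=H@c["hand_eye"]; return c["mtx"],T[:3,:3],T[:3,3]
    r=cv2.Rodrigues(c["rvec"])[0]; return c["mtx"],r.T,-r.T@np.ravel(c["tvec"])
def onz(C,u,v,z):
    K,Rm,o=C; d=Rm@np.linalg.solve(K,[u,v,1.]); return o+d*(z-o[2])/d[2]
def atd(C,u,v,dep):
    K,Rm,o=C; return o+Rm@np.linalg.solve(K,[u,v,1.])*dep
def cloud(C,d):
    K,Rm,o=C; v,u=np.mgrid[:d.shape[0],:d.shape[1]]
    p=np.stack([(u-K[0,2])/K[0,0],(v-K[1,2])/K[1,1],np.ones_like(d)],-1)*d[...,None]
    return p@Rm.T+o
def go(x,y,z,yaw):
    """shift (mm) & turn (deg) in tool axes from current pose to tool-down pose with finger line (tool y) at world angle yaw (deg, mod 180)"""
    s=robot.sense(); M=R.from_rotvec(s["ee_rot"])
    dp=M.inv().apply(np.array([x,y,z])-s["ee_pos"])*1e3
    best=None
    for k in(0,180):
        a=np.radians(yaw+k); Y=np.array([np.cos(a),np.sin(a),0]);Z=np.array([0,0,-1.]);X=np.cross(Y,Z)
        t=(M.inv()*R.from_matrix(np.c_[X,Y,Z])).as_rotvec(degrees=True)
        if best is None or np.linalg.norm(t)<np.linalg.norm(best): best=t
    return np.round(best,2),np.round(dp,1)
E
python3 - <<'E'
from h import *
C=cam("top");p=cv2.imread("pics/top0.png");d=np.load("pics/top0.npy")
print(C[2]); P=cloud(C,d)
for n,u,v,z in [("wheel",476,208,.031),("toe",346,178,.056),("plug",184,203,.039),("bear",290,197,.007),("seat",411,198,.062),("loupe",233,205,.043),("cup",206,123,.04),("tw",454,119,.034),("tt",377,80,.059),("tp",293,86,.042)]:
    print(n,onz(C,u,v,z).round(3),"depth z max",P[v-4:v+5,u-4:u+5,2].max().round(3),"med",np.median(P[v-3:v+4,u-3:u+4,2]).round(3))
hsv=cv2.cvtColor(p,cv2.COLOR_BGR2HSV)
m=cv2.inRange(hsv,(100,120,60),(130,255,255))
for c in cv2.findContours(m,0,2)[0]:
    if cv2.contourArea(c)<300: continue
    w=np.array([onz(C,*q,.015)[:2] for q in c[:,0].astype(float)],np.float32)
    r=cv2.minAreaRect(w);print("tray",r)
s=robot.sense();print(R.from_rotvec(s["ee_rot"]).as_matrix().round(3))
cv2.imwrite("pics/crop1.png",cv2.resize(p[60:230,165:500],(800,406),interpolation=cv2.INTER_CUBIC))
E
```

```text
[ 0.38841042 -0.01763829  0.93137794]
wheel [ 0.425 -0.348  0.031] depth z max 0.032 med 0.029
toe [ 0.483 -0.048  0.056] depth z max 0.931 med 0.047
plug [0.417 0.324 0.039] depth z max 0.045 med 0.026
bear [0.44  0.082 0.007] depth z max 0.012 med 0.008
seat [ 0.442 -0.193  0.062] depth z max 0.064 med 0.05
loupe [0.416 0.209 0.043] depth z max 0.047 med 0.043
cup [0.606 0.281 0.04 ] depth z max 0.008 med 0.005
tw [ 0.63  -0.295  0.034] depth z max 0.035 med 0.032
tt [ 0.709 -0.113  0.059] depth z max 0.061 med 0.038
tp [0.697 0.081 0.042] depth z max 0.047 med 0.028
tray ((0.5882669687271118, -0.2917150855064392), (0.09645826369524002, 0.15028846263885498), 84.26785278320312)
tray ((0.6647539138793945, 0.07749155163764954), (0.15033958852291107, 0.09498023241758347), 9.596037864685059)
tray ((0.6808972954750061, -0.10567241162061691), (0.0945560485124588, 0.15070123970508575), 76.65797424316406)
[[-0.943  0.333 -0.   ]
 [ 0.333  0.943 -0.001]
 [-0.    -0.001 -1.   ]]
```

View pics/crop1.png

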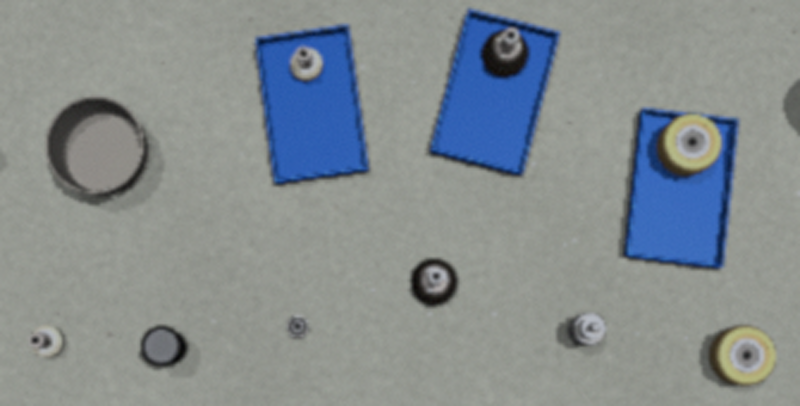

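The crop shows round tops, with blue trays at measured sizes of 96x150 mm, so the measurements hold. Next I move over the wheel by an arc outside the minimum reach.

```bash
python3 -m crank '0 0 0 -192 -82 0 85; 0 0 0 -192 -82 0 85; 0 0 0 -192 -82 0 85; 0 0 0 -192 -82 0 85; 0 0 0 -192 -82 0 85' | tail -3
python3 -m crank '0 0 0 -192 -82 0 85; 0 0 0 -192 -82 0 85; 0 0 0 -192 -82 0 85; 0 0 0 -192 -82 0 85; 0 0 0 -192 -82 0 85' | tail -3
python3 -m crank '0 0 0 -100 -177 0 85; 0 0 0 -100 -177 0 85; 0 0 0 -100 -177 0 85; 0 0 0 -100 -177 0 85; 0 0 0 -100 -177 0 85' | tail -3
python3 -m crank '0 0 0 -100 -177 0 85; 0 0 0 -100 -177 0 85; 0 0 0 -100 -177 0 85; 0 0 0 -100 -177 0 85; 0 0 0 -100 -177 0 85' | tail -3
```

```text
ft_force: [-0.0, 0.6, 0.9]
grip_width: 0.993
grasp_force: 0.0
ft_force: [0.4, -0.7, -0.7]
grip_width: 0.994
grasp_force: 0.0
ft_force: [1.0, -0.5, 0.7]
grip_width: 0.996
grasp_force: 0.0
ft_force: [0.3, -0.4, 0.9]
grip_width: 0.996
grasp_force: 0.0
```

```bash
python3 -m crank '0 0 0 34 -196 0 85; 0 0 0 34 -196 0 85; 0 0 0 34 -196 0 85; 0 0 0 34 -196 0 85; 0 0 0 34 -196 0 85'
python3 -m crank '0 0 0 34 -196 0 85; 0 0 0 34 -196 0 85; 0 0 0 34 -196 0 85; 0 0 0 34 -196 0 85; 0 0 0 34 -196 0 85'|tail -3
python3 -m crank '0 0 0 0 0 0 85;0 0 0 0 0 0 85'
python3 - <<'E'
from h import *
s=robot.sense();print(s["clock"],s["ee_pos"],s["qpos"].round(2))
C=cam("wrist",s);p,d=camera("wrist");cv2.imwrite("pics/w1.png",p);np.save("pics/w1.npy",d)
P=cloud(C,d);m=(d>0)&(P[...,2]>.027)&(P[...,2]<.036)&(np.hypot(P[...,0]-.425,P[...,1]+.348)<.05)
q=P[m];print(len(q),q.mean(0),q[:,:2].min(0),q[:,:2].max(0),"mid",(q.min(0)+q.max(0))/2)
print("table z",np.median(P[(d>0)&(np.abs(P[...,2])<.02)][:,2]))
print(go(.425,-.348,.06,84.3))
E
```

```text
clock: 2.18
ee_pos: [0.5192, -0.1753, 0.2311]
ee_rot: [-0.534, -3.095, 0.001]
ft_force: [1.3, -0.7, -0.1]
grip_width: 0.997
grasp_force: 0.0
ft_force: [1.0, 0.7, -0.4]
grip_width: 0.991
grasp_force: 0.0
clock: 2.77
ee_pos: [0.4227, -0.3476, 0.2311]
ee_rot: [-0.538, -3.095, 0.0]
ft_force: [0.4, 0.9, 0.1]
grip_width: 0.996
grasp_force: 0.0
2.7667 [ 0.42272116 -0.34756334  0.23110642] [ 0.55  0.39  0.04  2.01 -0.02  0.74  1.84]
2000 [ 0.42278147 -0.35215583  0.03084464] [ 0.39525246 -0.38072456] [ 0.45219609 -0.32376861] mid [ 0.42372428 -0.35224659  0.03066864]
table z 0.0017116208423265666
(array([  0.02,  -0.02, -13.86]), array([ -1.8,  -1.6, 171.1]))
```

View pics/w1.png

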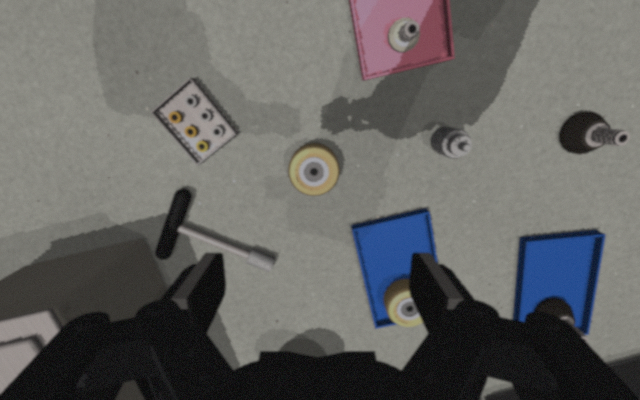

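The wrist picture shows the wheel centred at (314,171), midway between the fingers, with the T-tool clear of them. I descend.

```bash
python3 -m crank '0 0 -7 -2 -2 40 85; 0 0 -13.9 -2.7 -3.8 80 85; 0 0 -13.9 -2.7 -3.8 120 85; 0 0 -13.9 -2.7 -3.8 160 85; 0 0 -13.9 -2.7 -3.8 170 85'|tail -3
python3 -m crank '0 0 0 0 0 0 85;0 0 0 0 0 0 85'
python3 -c "
from h import *
print(go(.4237,-.352,.009,84.3))"
```

```text
ft_force: [0.3, -0.5, -0.2]
grip_width: 0.994
grasp_force: 0.0
clock: 3.4
ee_pos: [0.4263, -0.3494, 0.0618]
ee_rot: [-0.15, -3.138, -0.001]
ft_force: [-0.2, 0.6, -0.0]
grip_width: 0.992
grasp_force: 0.0
(array([ 0.03, -0.03,  0.22]), array([ 2.3, -2.8, 52.8]))
```

```bash
python3 -m crank '0 0 0 1.5 -2 25 85; 0 0 0 1.5 -2 45 85; 0 0 0 1.5 -2 53 85; 0 0 0 1.5 -2 53 85; 0 0 0 1.5 -2 53 50' 40
python3 -m crank '0 0 0 0 0 0 50;0 0 0 0 0 0 50;0 0 0 0 0 0 50;0 0 0 0 0 0 50;0 0 0 0 0 0 50' 40
python3 -m crank '0 0 0 0 0 -10 50;0 0 0 0 0 -30 50;0 0 0 0 0 -50 50;0 0 0 0 0 -70 50;0 0 0 0 0 -70 50' 40
python3 -c "
from h import *
print(go(.558,-.289,.1,84.3))"
```

```text
clock: 3.82
ee_pos: [0.4246, -0.3524, 0.0098]
ee_rot: [0.152, 3.136, -0.001]
ft_force: [0.1, 0.1, -1.2]
grip_width: 0.88
grasp_force: 0.0
clock: 4.23
ee_pos: [0.4246, -0.3527, 0.0101]
ee_rot: [0.153, 3.136, -0.002]
ft_force: [-0.2, 1.6, 8.6]
grip_width: 0.659
grasp_force: 40.8
clock: 4.65
ee_pos: [0.4251, -0.3533, 0.0827]
ee_rot: [0.153, 3.133, -0.005]
ft_force: [0.0, -0.1, -0.8]
grip_width: 0.661
grasp_force: 43.1
(array([-0.16,  0.28,  0.11]), array([-126.1,   76.9,  -16.9]))
```

```bash
python3 -m crank '0 0 0 -32 19 0 50;0 0 0 -64 38 0 50;0 0 0 -95 57 0 50;0 0 0 -120 73 0 50;0 0 0 -126 77 0 50'|tail -3
python3 -m crank '0 0 0 0 0 0 50;0 0 0 0 0 0 50'
python3 - <<'E'
from h import *
s=robot.sense();C=cam("wrist",s);p,d=camera("wrist");cv2.imwrite("pics/w2.png",p);P=cloud(C,d)
m=cv2.inRange(cv2.cvtColor(p,cv2.COLOR_BGR2HSV),(100,120,50),(130,255,255))
for c in cv2.findContours(m,0,2)[0]:
    if cv2.contourArea(c)>1500: print("blue",cv2.minAreaRect(np.array([onz(C,*q,.015)[:2] for q in c[:,0].astype(float)],np.float32)))
print(go(.558,-.289,.012,84.3))
E
```

```text
ft_force: [-0.1, -0.1, -1.6]
grip_width: 0.66
grasp_force: 43.1
clock: 5.23
ee_pos: [0.5559, -0.2877, 0.0784]
ee_rot: [-0.152, -3.137, 0.0]
ft_force: [-0.2, -0.8, -0.9]
grip_width: 0.664
grasp_force: 43.1
blue ((0.6616611480712891, -0.10747602581977844), (0.10618047416210175, 0.11836627125740051), 76.39794158935547)
blue ((0.5463992357254028, -0.29087358713150024), (0.09546233713626862, 0.06733982264995575), 84.47049713134766)
(array([-0.03, -0.08,  0.07]), array([-3.1, -0.1, 66.3]))
```

View pics/w2.png

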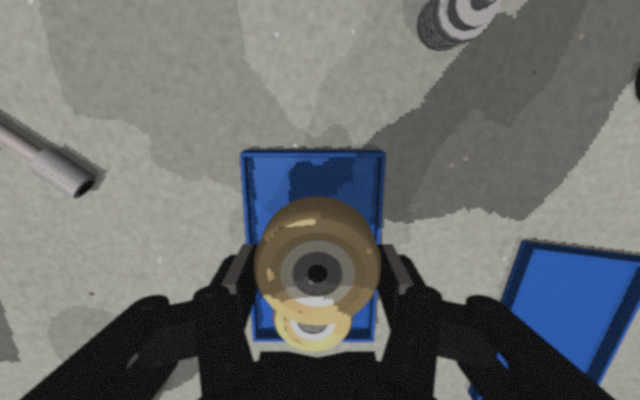

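The wheel is held level at (317,260), inside the tray outline, with the fixed wheel behind it. I lower it.

```bash
python3 -m crank '0 0 0 -2 0 20 50;0 0 0 -2 0 40 50;0 0 0 -2 -.7 55 50;0 0 0 -2 -.7 60 50;0 0 0 -2 -.7 62 50'
python3 -m crank '0 0 0 0 0 1 50;0 0 0 0 0 2 50;0 0 0 0 0 3 50;0 0 0 0 0 3 50;0 0 0 0 0 3 50'
```

```text
clock: 5.7
ee_pos: [0.5565, -0.2897, 0.0155]
ee_rot: [-0.156, -3.135, -0.0]
ft_force: [0.3, 1.0, 0.0]
grip_width: 0.664
grasp_force: 43.1
clock: 6.12
ee_pos: [0.5589, -0.2887, 0.0139]
ee_rot: [0.152, 3.137, -0.0]
ft_force: [-0.1, -0.1, -1.3]
grip_width: 0.661
grasp_force: 43.1
```

```bash
python3 -m crank '0 0 0 0 0 .5 50;0 0 0 0 0 1 50;0 0 0 0 0 1 50'
python3 -m crank '0 0 0 0 0 .5 50;0 0 0 0 0 1 50;0 0 0 0 0 1 50'
```

```text
clock: 6.37
ee_pos: [0.5588, -0.2887, 0.0133]
ee_rot: [0.152, 3.137, -0.0]
ft_force: [-1.5, 0.6, 8.1]
grip_width: 0.663
grasp_force: 44.0
clock: 6.62
ee_pos: [0.5589, -0.2887, 0.0131]
ee_rot: [0.152, 3.137, -0.001]
ft_force: [-3.7, 3.0, 17.6]
grip_width: 0.66
grasp_force: 45.0
```

Contact with the floor. I back off slightly, release and lift.

```bash
python3 -m crank '0 0 0 0 0 -1 50;0 0 0 0 0 -1 63;0 0 0 0 0 -1 63;0 0 0 0 0 -1 63;0 0 0 0 0 -1 63'
python3 -m crank '0 0 0 0 0 -5 64;0 0 0 0 0 -20 64;0 0 0 0 0 -60 70;0 0 0 0 0 -100 60;0 0 0 0 0 -140 50'
python3 - <<'E'
from h import *
s=robot.sense();C=cam("wrist",s);p,d=camera("wrist");cv2.imwrite("pics/w3.png",p);P=cloud(C,d)
m=(d>0)&(P[...,2]>.029)&(P[...,2]<.04)&(np.hypot(P[...,0]-.558,P[...,1]+.289)<.036)
q=P[m];print("wheel",len(q),q.mean(0),(q.min(0)+q.max(0))/2)
C=cam("top");p,d=camera("top");P=cloud(C,d)
for n,x,y,z0,z1,r in [("toe pad",.48,-.048,.01,.03,.03),("toe stem",.48,-.048,.04,.06,.02),("plug stem",.417,.324,.022,.045,.02),("plug all",.417,.324,.008,.045,.024),("bearing",.44,.082,.004,.012,.02)]:
    m=(d>0)&(P[...,2]>z0)&(P[...,2]<z1)&(np.hypot(P[...,0]-x,P[...,1]-y)<r);q=P[m]
    print(n,len(q),q.mean(0).round(4),((q.min(0)+q.max(0))/2).round(4),(q.max(0)-q.min(0)).round(4))
print(go(.48,-.048,.2,84.3))
E
```

```text
clock: 7.03
ee_pos: [0.5586, -0.2885, 0.0121]
ee_rot: [-0.152, -3.138, -0.0]
ft_force: [-0.6, 0.9, -0.2]
grip_width: 0.738
grasp_force: 0.0
clock: 7.45
ee_pos: [0.5581, -0.2884, 0.1537]
ee_rot: [-0.153, -3.137, -0.001]
ft_force: [0.3, -0.1, -0.5]
grip_width: 0.592
grasp_force: 0.0
wheel 3297 [ 0.55610886 -0.28885814  0.03377547] [ 0.55761979 -0.28902555  0.03311085]
toe pad 238 [ 0.4871 -0.0495  0.0209] [ 0.4881 -0.0505  0.02  ] [0.0428 0.0451 0.0198]
toe stem 43 [ 0.489  -0.0501  0.0552] [ 0.4897 -0.0502  0.0517] [0.0156 0.0138 0.0157]
plug stem 52 [0.4192 0.3314 0.0369] [0.4195 0.3329 0.0325] [0.0146 0.0144 0.0201]
plug all 148 [0.4191 0.3295 0.0222] [0.4194 0.3315 0.0254] [0.0311 0.0271 0.0344]
bearing 67 [0.4417 0.0841 0.0075] [0.442  0.0861 0.0078] [0.0194 0.026  0.0075]
(array([-0.18,  0.55,  0.1 ]), array([104.4, 233. , -42.8]))
```

View pics/w3.png

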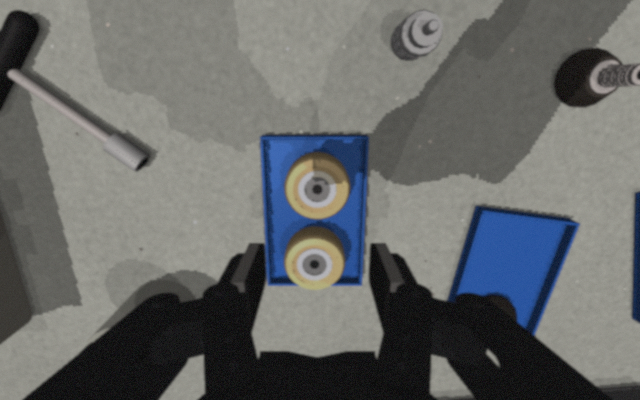

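The wheel sits flat in its tray at (317,186), with its top at z 0.033. Next is the toe stop.

```bash
python3 -m crank '0 0 0 13 33 0 45;0 0 0 28 70 0 45;0 0 0 43 105 0 45;0 0 0 58 143 0 45;0 0 0 72 178 0 45'|tail -3
python3 -m crank '0 0 0 8 20 0 45;0 0 0 16 41 0 45;0 0 0 20.5 51 0 45;0 0 0 20.5 51 0 45;0 0 0 20.5 51 0 45'
python3 - <<'E'
from h import *
s=robot.sense();C=cam("wrist",s);p,d=camera("wrist");cv2.imwrite("pics/w4.png",p);P=cloud(C,d)
for n,x,y,z0,z1,r in [("toe pad",.488,-.05,.008,.03,.035),("toe stem",.488,-.05,.053,.062,.02)]:
    m=(d>0)&(P[...,2]>z0)&(P[...,2]<z1)&(np.hypot(P[...,0]-x,P[...,1]-y)<r);q=P[m]
    if len(q):print(n,len(q),q.mean(0).round(4),((q.min(0)+q.max(0))/2).round(4),(q.max(0)-q.min(0)).round(4))
print(go(.4885,-.050,.07,84.3))
E
```

```text
ft_force: [1.0, 0.8, 0.1]
grip_width: 0.53
grasp_force: 0.0
clock: 8.38
ee_pos: [0.489, -0.052, 0.1523]
ee_rot: [0.151, 3.138, -0.001]
ft_force: [1.1, -0.3, 0.1]
grip_width: 0.525
grasp_force: 0.0
toe pad 1568 [ 0.483  -0.0509  0.021 ] [ 0.4892 -0.0513  0.019 ] [0.0474 0.0468 0.0219]
toe stem 292 [ 0.4882 -0.0514  0.0572] [ 0.4887 -0.0515  0.0562] [0.0151 0.0148 0.0062]
(array([-0.03,  0.03,  0.09]), array([ 1. ,  2.7, 82.3]))
```

View pics/w4.png

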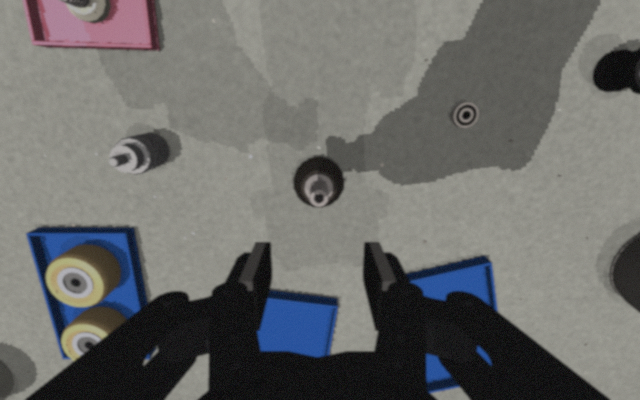

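The toe stop's stem is at (319,190), centred between the fingers, so I grasp it.

```bash
python3 -m crank '0 0 0 0 0.5 40 45;0 0 0 0 .5 80 45;0 0 0 0 .5 110 45;0 0 0 0 .5 122 45;0 0 0 0 .5 122 45'
python3 -m crank '0 0 0 0 0 0 10;0 0 0 0 0 0 10;0 0 0 0 0 0 10;0 0 0 0 0 0 10;0 0 0 0 0 0 10' 40
python3 -m crank '0 0 0 0 0 -10 10;0 0 0 0 0 -30 10;0 0 0 0 0 -60 10;0 0 0 0 0 -70 10;0 0 0 0 0 -70 10' 40
python3 -c "
from h import *
print(go(.652,-.099,.1,76.7))"
```

```text
clock: 8.85
ee_pos: [0.4878, -0.0529, 0.0273]
ee_rot: [-0.156, -3.133, 0.001]
ft_force: [-0.8, 0.2, 0.7]
grip_width: 0.525
grasp_force: 0.0
clock: 9.27
ee_pos: [0.4894, -0.0513, 0.0313]
ee_rot: [0.153, 3.136, 0.0]
ft_force: [0.2, 0.3, -0.6]
grip_width: 0.171
grasp_force: 39.0
clock: 9.68
ee_pos: [0.4902, -0.0513, 0.1032]
ee_rot: [0.152, 3.133, 0.0]
ft_force: [-0.9, -0.1, -1.3]
grip_width: 0.17
grasp_force: 39.1
(array([0.05, 0.29, 7.73]), array([-165.7,  -31.8,    4.1]))
```

```bash
python3 -m crank '0 0 0 -35 -7 0 10;0 0 0 -75 -14 0 10;0 0 0 -112 -21 0 10;0 0 0 -145 -28 0 10;0 0 0 -166 -32 0 10'|tail -3
python3 -m crank '0 0 0 0 0 0 10;0 0 0 0 0 0 10'
python3 - <<'E'
from h import *
s=robot.sense();C=cam("wrist",s);p,d=camera("wrist");cv2.imwrite("pics/w5.png",p)
m=cv2.inRange(cv2.cvtColor(p,cv2.COLOR_BGR2HSV),(100,120,50),(130,255,255))
for c in cv2.findContours(m,0,2)[0]:
    if cv2.contourArea(c)>1500: print("blue",cv2.boundingRect(c),cv2.minAreaRect(np.array([onz(C,*q,.015)[:2] for q in c[:,0].astype(float)],np.float32)))
print(go(.652,-.099,.034,84.3))
E
```

```text
ft_force: [1.5, -0.3, -0.1]
grip_width: 0.171
grasp_force: 39.1
clock: 10.27
ee_pos: [0.6509, -0.0994, 0.0988]
ee_rot: [-0.153, -3.137, 0.0]
ft_force: [-0.6, 1.0, -2.0]
grip_width: 0.168
grasp_force: 39.1
blue (246, 137, 144, 158) ((0.6716513633728027, -0.10572582483291626), (0.09542490541934967, 0.13089142739772797), 76.64913177490234)
blue (469, 81, 151, 216) ((0.6653843522071838, 0.07321572303771973), (0.15202473104000092, 0.10115519165992737), 9.683039665222168)
blue (0, 30, 131, 212) ((0.5899327993392944, -0.2836986780166626), (0.08818259090185165, 0.1490049958229065), 84.2628173828125)
(array([ 0.  , -0.14,  0.13]), array([-2.5,  0.2, 64.9]))
```

View pics/w5.png

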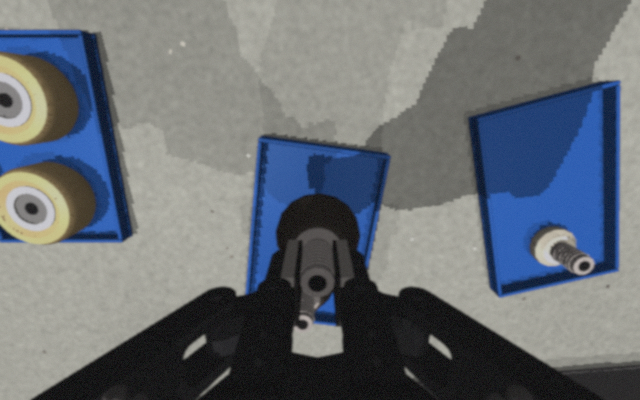

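The toe stop is held upright over its tray at (318,240), with the fixed one behind it at (305,320). I lower it.

```bash
python3 -m crank '0 0 0 -1 0 20 10;0 0 0 -1 0 40 10;0 0 0 -1 0 55 10;0 0 0 -1 0 62 10;0 0 0 -1 0 63 10'|head -2
python3 -m crank '0 0 0 0 0 0 10;0 0 0 0 0 1 10;0 0 0 0 0 2 10;0 0 0 0 0 2 10'
python3 -m crank '0 0 0 0 0 .5 10;0 0 0 0 0 1 10;0 0 0 0 0 1 10'
```

```text
clock: 10.73
ee_pos: [0.6499, -0.0986, 0.0356]
clock: 11.07
ee_pos: [0.6522, -0.0993, 0.036]
ee_rot: [0.153, 3.137, -0.0]
ft_force: [0.1, 0.2, -1.4]
grip_width: 0.168
grasp_force: 39.1
clock: 11.32
ee_pos: [0.652, -0.0993, 0.0345]
ee_rot: [0.153, 3.138, -0.0]
ft_force: [-1.3, 0.9, -1.7]
grip_width: 0.17
grasp_force: 39.1
```

```bash
python3 -m crank '0 0 0 0 0 .5 10;0 0 0 0 0 1 10;0 0 0 0 0 1 10'|sed -n '2p;4p'
python3 -m crank '0 0 0 0 0 .5 10;0 0 0 0 0 .5 10'|sed -n '2p;4p'
```

```text
ee_pos: [0.652, -0.0992, 0.0342]
ft_force: [-1.9, 0.5, 8.2]
ee_pos: [0.652, -0.0992, 0.0342]
ft_force: [-4.9, 0.2, 13.0]
```

```bash
python3 -m crank '0 0 0 0 0 -.7 10;0 0 0 0 0 -.7 35;0 0 0 0 0 -.7 35;0 0 0 0 0 -.7 35;0 0 0 0 0 -.7 35'|tail -3
python3 -m crank '0 0 0 0 0 -10 35;0 0 0 0 0 -40 35;0 0 0 0 0 -80 35;0 0 0 0 0 -115 35;0 0 0 0 0 -120 35'|head -2
python3 - <<'E'
from h import *
s=robot.sense();C=cam("wrist",s);p,d=camera("wrist");cv2.imwrite("pics/w6.png",p);P=cloud(C,d)
for n,x,y,z0,z1,r in [("toe pad",.652,-.099,.012,.033,.03),("toe stem",.652,-.099,.055,.066,.02),("plug in tray",.705,.084,.03,.046,.02)]:
    m=(d>0)&(P[...,2]>z0)&(P[...,2]<z1)&(np.hypot(P[...,0]-x,P[...,1]-y)<r);q=P[m]
    if len(q):print(n,len(q),q.mean(0).round(4),((q.min(0)+q.max(0))/2).round(4),(q.max(0)-q.min(0)).round(4))
E
python3 -m crank '0 0 0 22 33 0 35;0 0 0 46 69 0 35;0 0 0 69 102 0 35;0 0 0 91 135 0 35;0 0 0 91 135 0 35'|head -2
python3 -m crank '0 0 0 22 33 0 35;0 0 0 46 69 0 35;0 0 0 69 102 0 35;0 0 0 91 135 0 35;0 0 0 91 135 0 35'|head -2
python3 -m crank '0 0 0 22 33 0 35;0 0 0 46 69 0 35;0 0 0 69 102 0 35;0 0 0 91 135 0 35;0 0 0 91 135 0 35'|head -2
python3 - <<'E'
from h import *
s=robot.sense();C=cam("wrist",s);p,d=camera("wrist");cv2.imwrite("pics/w7.png",p);P=cloud(C,d)
for n,x,y,z0,z1,r in [("plug stem",.42,.33,.034,.046,.025),("plug pad",.42,.33,.008,.02,.03)]:
    m=(d>0)&(P[...,2]>z0)&(P[...,2]<z1)&(np.hypot(P[...,0]-x,P[...,1]-y)<r);q=P[m]
    if len(q):print(n,len(q),q.mean(0).round(4),((q.min(0)+q.max(0))/2).round(4),(q.max(0)-q.min(0)).round(4))
print(s["ee_pos"],go(.42,.330,.019,84.3))
a=cv2.imread("pics/w6.png");cv2.imwrite("pics/w67.png",cv2.resize(np.hstack([a,p]),(800,250),interpolation=cv2.INTER_AREA))
E
```

```text
ft_force: [0.6, 0.4, -0.7]
grip_width: 0.411
grasp_force: 0.0
clock: 12.57
ee_pos: [0.6548, -0.0999, 0.1604]
toe pad 1542 [ 0.6458 -0.099   0.024 ] [ 0.6511 -0.0995  0.0223] [0.0468 0.047  0.0207]
toe stem 302 [ 0.6505 -0.0994  0.0599] [ 0.6509 -0.0994  0.0587] [0.0151 0.0156 0.0072]
plug in tray 395 [0.7044 0.0803 0.0402] [0.7056 0.0822 0.0378] [0.0155 0.0157 0.0153]
clock: 13.03
ee_pos: [0.57, 0.0521, 0.1528]
clock: 13.45
ee_pos: [0.4926, 0.1949, 0.1529]
clock: 13.87
ee_pos: [0.4149, 0.3381, 0.1529]
plug stem 271 [0.4178 0.3335 0.0399] [0.4182 0.3332 0.0382] [0.0146 0.0151 0.0084]
plug pad 560 [0.4144 0.334  0.0149] [0.4185 0.3333 0.0138] [0.0308 0.0315 0.0114]
[0.41494556 0.33810737 0.15294948] (array([ 0.05, -0.07,  0.59]), array([ -3.6,  -4.2, 133.9]))
```

View pics/w67.png

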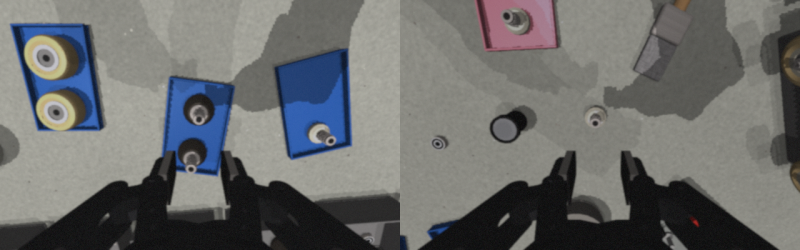

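The toe stop stands upright in its tray. The loose plug's stem is about 4.5 mm off centre along tool y, which I correct on the way down.

```bash
python3 -m crank '0 0 0 -3.9 -4.5 35 35;0 0 0 -3.9 -4.5 75 35;0 0 0 -3.9 -4.5 85 35;0 0 0 -3.9 -4.5 85 35'
python3 -c "
from h import *
print(go(.4183,.3333,.019,84.3))"
```

```text
clock: 14.25
ee_pos: [0.4221, 0.3231, 0.0659]
ee_rot: [-0.154, -3.134, 0.008]
ft_force: [0.2, -0.4, -0.5]
grip_width: 0.412
grasp_force: 0.0
(array([-0.29, -0.23,  0.06]), array([ 4.6, 10. , 46.9]))
```

```bash
python3 -m crank '0 0 0 0 0 0 35;0 0 0 0 0 0 35;0 0 0 0 0 0 35'|head -3
python3 - <<'E'
from h import *
s=robot.sense();C=cam("wrist",s);p,d=camera("wrist");cv2.imwrite("pics/w8.png",p);P=cloud(C,d)
for n,x,y,z0,z1,r in [("plug stem",.42,.33,.034,.046,.025),("plug pad",.42,.33,.008,.02,.03)]:
    m=(d>0)&(P[...,2]>z0)&(P[...,2]<z1)&(np.hypot(P[...,0]-x,P[...,1]-y)<r);q=P[m]
    if len(q):print(n,len(q),q.mean(0).round(4),((q.min(0)+q.max(0))/2).round(4),(q.max(0)-q.min(0)).round(4))
for i in range(4):print(robot.sense()["ee_pos"])
print(go(.4183,.3333,.019,84.3))
E
```

```text
clock: 14.5
ee_pos: [0.4239, 0.3257, 0.0702]
ee_rot: [0.153, 3.136, 0.003]
plug stem 566 [0.4175 0.3331 0.0398] [0.4183 0.333  0.0383] [0.0151 0.0157 0.0085]
plug pad 1040 [0.4133 0.3332 0.0149] [0.4172 0.3331 0.014 ] [0.0287 0.0315 0.0118]
[0.42374272 0.32584305 0.07012339]
[0.42374272 0.32584305 0.07012339]
[0.42374272 0.32584305 0.07012339]
[0.42374272 0.32584305 0.07012339]
(array([0.11, 0.1 , 0.11]), array([ 6.2,  6.8, 51.1]))
```

View pics/w8.png

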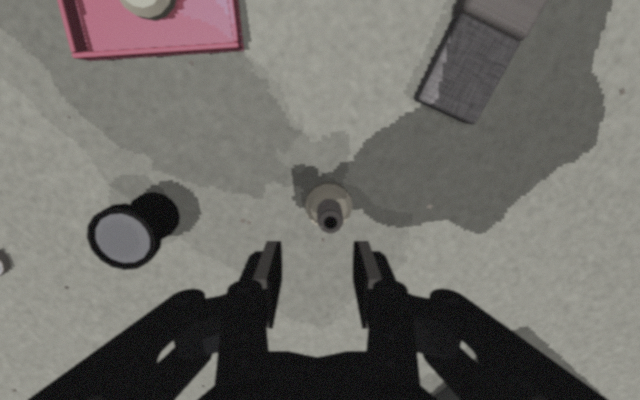

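The plug's stem tip is at (330,220) and the finger midline is at 319, matching the computed offset of 6 and 7 mm.

```bash
python3 -m crank '0 0 0 6 7 10 35;0 0 0 6 7 30 35;0 0 0 6 7 45 35;0 0 0 6 7 51 35;0 0 0 6 7 51 35'|head -4
python3 -m crank '0 0 0 0 0 0 35;0 0 0 0 0 0 10;0 0 0 0 0 0 10;0 0 0 0 0 0 10;0 0 0 0 0 0 10' 40
python3 -m crank '0 0 0 0 0 0 10;0 0 0 0 0 -10 10;0 0 0 0 0 -30 10;0 0 0 0 0 -60 10;0 0 0 0 0 -70 10' 40
python3 -m crank '0 0 0 0 0 0 10;0 0 0 0 0 0 10;0 0 0 0 0 0 10' 40
python3 -c "
from h import *
print(go(.635,.0725,.09,84.3))"
```

```text
clock: 14.97
ee_pos: [0.4168, 0.3331, 0.0163]
ee_rot: [-0.152, -3.137, 0.002]
ft_force: [-0.3, 0.5, 0.7]
clock: 15.38
ee_pos: [0.418, 0.3334, 0.0183]
ee_rot: [0.153, 3.137, 0.002]
ft_force: [-0.3, -1.0, 6.4]
grip_width: 0.17
grasp_force: 39.2
clock: 15.8
ee_pos: [0.4184, 0.3333, 0.0908]
ee_rot: [0.153, 3.136, 0.003]
ft_force: [-0.1, -0.2, -0.4]
grip_width: 0.17
grasp_force: 39.1
clock: 16.05
ee_pos: [0.4174, 0.3328, 0.0871]
ee_rot: [-0.152, -3.138, 0.001]
ft_force: [-0.0, -0.5, -0.3]
grip_width: 0.17
grasp_force: 39.1
(array([-0.02, -0.02,  0.14]), array([-241.8, -238. ,   -2.9]))
```

```bash
python3 -m crank '0 0 0 -20 -20 0 10;0 0 0 -46 -45 0 10;0 0 0 -72 -71 0 10;0 0 0 -98 -97 0 10;0 0 0 -121 -119 0 10'|head -2
python3 -m crank '0 0 0 -26 -26 0 10;0 0 0 -52 -51 0 10;0 0 0 -78 -77 0 10;0 0 0 -105 -103 0 10;0 0 0 -121 -119 0 10'|head -2
python3 -m crank '0 0 0 0 0 0 10;0 0 0 0 0 0 10;0 0 0 0 0 0 10;0 0 0 0 0 0 10'
python3 - <<'E'
from h import *
s=robot.sense();C=cam("wrist",s);p,d=camera("wrist");cv2.imwrite("pics/w9.png",p)
m=cv2.inRange(cv2.cvtColor(p,cv2.COLOR_BGR2HSV),(100,120,50),(130,255,255))
for c in cv2.findContours(m,0,2)[0]:
    if cv2.contourArea(c)>1500: print("blue",cv2.boundingRect(c),cv2.minAreaRect(np.array([onz(C,*q,.015)[:2] for q in c[:,0].astype(float)],np.float32)))
print(go(.635,.0725,.021,84.3))
E
```

```text
clock: 16.47
ee_pos: [0.5271, 0.2003, 0.0861]
clock: 16.88
ee_pos: [0.6371, 0.0681, 0.0859]
clock: 17.22
ee_pos: [0.6342, 0.0741, 0.0866]
ee_rot: [-0.15, -3.136, -0.001]
ft_force: [0.1, 0.2, -1.0]
grip_width: 0.17
grasp_force: 39.2
blue (14, 184, 147, 175) ((0.6805634498596191, -0.1051308885216713), (0.10152023285627365, 0.15473543107509613), 76.57609558105469)
blue (232, 132, 169, 165) ((0.6554221510887146, 0.07402194291353226), (0.13138827681541443, 0.09540823847055435), 9.636991500854492)
(array([ 0.02, -0.08,  0.25]), array([-0.9, -1.7, 65.9]))
```

View pics/w9.png

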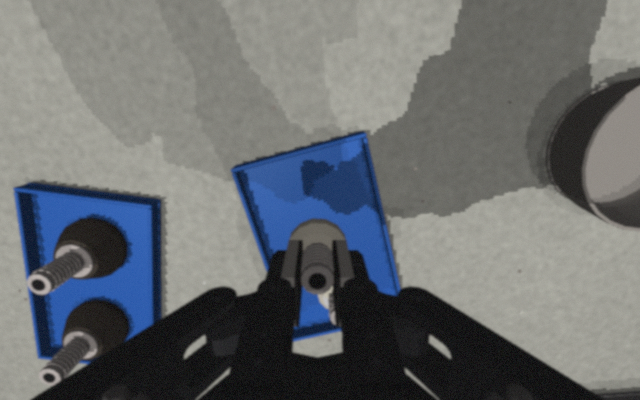

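The plug is upright over its tray at (317,245), and the fixed plug is partly hidden behind it. I lower it.

```bash
python3 -m crank '0 0 0 -1 -1.5 20 10;0 0 0 -1 -1.5 40 10;0 0 0 -1 -1.5 55 10;0 0 0 -1 -1.5 63 10;0 0 0 -1 -1.5 63 10'|head -4
python3 -m crank '0 0 0 0 0 0 10;0 0 0 0 0 1 10;0 0 0 0 0 1.5 10;0 0 0 0 0 1.5 10'|sed -n '2p;4p'
python3 -m crank '0 0 0 0 0 .5 10;0 0 0 0 0 1 10;0 0 0 0 0 1 10'|sed -n '2p;4p'
```

```text
clock: 17.68
ee_pos: [0.6348, 0.072, 0.0228]
ee_rot: [-0.15, -3.135, 0.001]
ft_force: [-0.3, -0.4, -0.5]
ee_pos: [0.6367, 0.0712, 0.0238]
ft_force: [-0.1, 0.3, -0.9]
ee_pos: [0.6363, 0.071, 0.0222]
ft_force: [-0.6, 0.3, -0.3]
```

```bash
python3 -m crank '0 0 0 0 0 .5 10;0 0 0 0 0 .5 10;0 0 0 0 0 .5 10'|sed -n '2p;4p'
python3 -m crank '0 0 0 0 0 .5 10;0 0 0 0 0 .5 10;0 0 0 0 0 .5 10'|sed -n '2p;4p'
```

```text
ee_pos: [0.6362, 0.071, 0.0215]
ft_force: [-0.7, -0.4, -0.9]
ee_pos: [0.6363, 0.0711, 0.0213]
ft_force: [-1.5, 1.1, 5.0]
```

```bash
python3 -m crank '0 0 0 0 0 -.2 35;0 0 0 0 0 -.2 35;0 0 0 0 0 -.2 35;0 0 0 0 0 -.2 35;0 0 0 0 0 -.2 35'|tail -3
python3 -m crank '0 0 0 0 0 -10 35;0 0 0 0 0 -40 35;0 0 0 0 0 -80 35;0 0 0 0 0 -120 35;0 0 0 0 0 -120 35'|head -2
python3 -m crank '0 0 0 35 -1 0 35;0 0 0 75 -2 0 35;0 0 0 115 -3 0 35;0 0 0 155 -5 0 35;0 0 0 190 -6 0 35'|head -2
python3 -m crank '0 0 0 0 0 0 35;0 0 0 0 0 0 35;0 0 0 0 0 0 35;0 0 0 0 0 0 35'|head -2
python3 - <<'E'
from h import *
s=robot.sense();C=cam("wrist",s);p,d=camera("wrist");cv2.imwrite("pics/w10.png",p);P=cloud(C,d)
for n,x,y,z0,z1,r in [("bearing",.4415,.085,.005,.013,.02),("plug placed",.635,.0715,.036,.05,.02),("plug pad",.635,.0715,.013,.023,.02)]:
    m=(d>0)&(P[...,2]>z0)&(P[...,2]<z1)&(np.hypot(P[...,0]-x,P[...,1]-y)<r);q=P[m]
    if len(q):print(n,len(q),q.mean(0).round(4),((q.min(0)+q.max(0))/2).round(4),(q.max(0)-q.min(0)).round(4))
print(s["ee_pos"],go(.4415,.0845,.003,84.3))
E
```

```text
ft_force: [-0.9, 0.1, 0.5]
grip_width: 0.41
grasp_force: 0.0
clock: 19.6
ee_pos: [0.64, 0.0713, 0.1493]
clock: 20.02
ee_pos: [0.4439, 0.0832, 0.1418]
clock: 20.35
ee_pos: [0.4481, 0.0837, 0.1415]
bearing 468 [0.4404 0.0832 0.0083] [0.4405 0.0831 0.0078] [0.0214 0.0213 0.0053]
plug pad 197 [0.6251 0.0706 0.017 ] [0.6257 0.0708 0.0171] [0.0102 0.0287 0.0081]
[0.4481331  0.08368553 0.14153528] (array([0.03, 0.08, 0.1 ]), array([  6.8,   0.2, 138.4]))
```

View pics/w10.png

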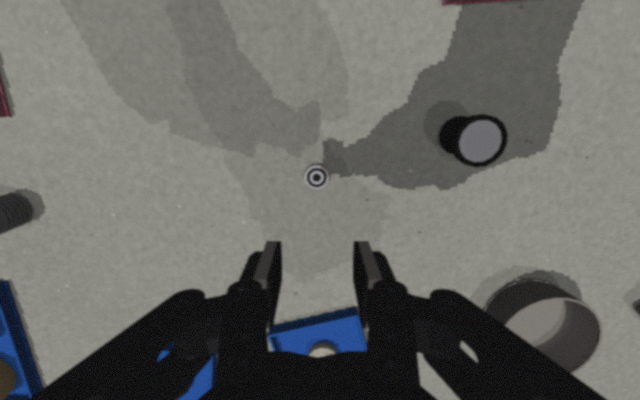

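The bearing is at (316,177), centred between the fingers along y and about 8 mm nearer the base in x.

```bash
python3 -m crank '0 0 0 7.6 -1 40 35;0 0 0 7.6 -1 80 35;0 0 0 7.6 -1 110 35;0 0 0 7.6 -1 110 35;0 0 0 7.6 -1 110 35'|head -2
python3 -m crank '0 0 0 0 0 0 35;0 0 0 0 0 0 35;0 0 0 0 0 0 35'|head -4
python3 -c "
from h import *
print(go(.4405,.0831,.004,84.3))"
```

```text
clock: 20.82
ee_pos: [0.4388, 0.083, 0.03]
clock: 21.07
ee_pos: [0.4403, 0.0835, 0.033]
ee_rot: [0.153, 3.134, 0.002]
ft_force: [-0.2, -0.6, 0.1]
(array([0.09, 0.22, 0.11]), array([-0.1, -0.4, 29. ]))
```

```bash
python3 -m crank '0 0 0 0 0 12 35;0 0 0 0 0 22 35;0 0 0 0 0 27 35;0 0 0 0 0 29 35;0 0 0 0 0 29 35'|sed -n '2p;4p'
python3 -m crank '0 0 0 0 0 0 35;0 0 0 0 0 0 15;0 0 0 0 0 0 15;0 0 0 0 0 0 15;0 0 0 0 0 0 15' 30
python3 -m crank '0 0 0 0 0 0 15;0 0 0 0 0 -10 15;0 0 0 0 0 -40 15;0 0 0 0 0 -80 15;0 0 0 0 0 -90 15' 30
python3 -m crank '0 0 0 0 0 0 15;0 0 0 0 0 0 15;0 0 0 0 0 0 15'
python3 - <<'E'
from h import *
C=cam("top");p,d=camera("top");P=cloud(C,d)
m=(d>0)&(P[...,2]>.028)&(P[...,2]<.05)&(np.hypot(P[...,0]-.606,P[...,1]-.281)<.07);q=P[m]
c,r=cv2.minEnclosingCircle(q[:,:2].astype(np.float32));print("cup rim",len(q),c,r)
print(go(*c,.12,84.3))
E
```

```text
ee_pos: [0.4394, 0.0817, 0.0075]
ft_force: [-1.2, 0.2, -0.1]
clock: 21.9
ee_pos: [0.4388, 0.0822, 0.0073]
ee_rot: [-0.152, -3.137, 0.007]
ft_force: [-1.0, 0.8, 7.5]
grip_width: 0.175
grasp_force: 3.5
clock: 22.32
ee_pos: [0.4384, 0.0828, 0.1006]
ee_rot: [-0.151, -3.136, 0.005]
ft_force: [0.2, 0.4, -1.0]
grip_width: 0.177
grasp_force: 0.0
clock: 22.57
ee_pos: [0.4381, 0.0818, 0.0959]
ee_rot: [-0.152, -3.134, 0.009]
ft_force: [0.8, 0.6, -0.1]
grip_width: 0.173
grasp_force: 0.0
cup rim 313 (0.6127636432647705, 0.2856352925300598) 0.04936511442065239
(array([-0.37, -0.27,  0.16]), array([-154.3,  219.5,  -26.6]))
```

The grasp missed: the tips stopped at z 0.0073, just over the bearing. I look again.

```bash
python3 -m crank '0 0 0 0 0 -30 35;0 0 0 0 0 -30 35;0 0 0 0 0 -30 35;0 0 0 0 0 -30 35;0 0 0 0 0 -30 35'|tail -3
python3 - <<'E'
from h import *
s=robot.sense();C=cam("wrist",s);p,d=camera("wrist");cv2.imwrite("pics/w11.png",p);P=cloud(C,d)
for n,x,y,z0,z1,r in [("bearing",.44,.083,.005,.013,.03)]:
    m=(d>0)&(P[...,2]>z0)&(P[...,2]<z1)&(np.hypot(P[...,0]-x,P[...,1]-y)<r);q=P[m]
    if len(q):print(n,len(q),q.mean(0).round(4),((q.min(0)+q.max(0))/2).round(4),(q.max(0)-q.min(0)).round(4))
m=(d>0)&(np.abs(P[...,2])<.004)&(np.hypot(P[...,0]-.44,P[...,1]-.083)<.06);print("table",np.median(P[m][:,2]))
print(s["ee_pos"],s["qpos"].round(3),go(.4405,.0831,.03,84.3))
E
```

```text
ft_force: [-0.5, 0.2, -0.5]
grip_width: 0.407
grasp_force: 0.0
bearing 511 [0.44   0.0814 0.0083] [0.4405 0.0814 0.0079] [0.0221 0.0217 0.0056]
table 0.00155706694842489
[0.43798365 0.08222191 0.12524709] [ 0.119  0.511 -0.599  2.291  0.614  0.505  0.502] (array([-0.36, -0.28,  0.19]), array([-2.9,  1.7, 95.3]))
```

```bash
python3 -m crank '.3 .3 0 -2.5 -.3 40 35;.3 .3 0 -2.5 -.3 80 35;.3 .3 0 -2.5 -.3 105 35;.3 .3 0 -2.5 -.3 105 35;.3 .3 0 -2.5 -.3 105 35'|head -2
python3 -m crank '0 0 0 0 0 0 35;0 0 0 0 0 0 35;0 0 0 0 0 0 35'|head -4
python3 -c "
from h import *
print(robot.sense()['qpos'].round(2),go(.4405,.0814,.002,84.3))"
```

```text
clock: 23.5
ee_pos: [0.4394, 0.0814, 0.0202]
clock: 23.75
ee_pos: [0.4413, 0.081, 0.0226]
ee_rot: [-0.153, -3.131, 0.015]
ft_force: [0.3, 0.2, -0.2]
[-0.12  0.68 -0.28  2.36  0.93  0.22  0.21] (array([-0.57, -0.36,  0.1 ]), array([ 0.7,  0.5, 20.6]))
```

```bash
python3 -m crank '-.5 -.3 0 .5 .5 6 35;-.5 -.3 0 .5 .5 12 35;-.5 -.3 0 .5 .5 17 35;-.5 -.3 0 .5 .5 17 35'|head -2
python3 -m crank '0 0 0 0 0 0 35;0 0 0 0 0 0 35;0 0 0 0 0 0 35'|head -4
python3 -c "
from h import *
print(robot.sense()['qpos'].round(2),go(.4405,.0814,.002,84.3))"
```

```text
clock: 24.08
ee_pos: [0.4404, 0.0813, 0.0047]
clock: 24.33
ee_pos: [0.4403, 0.0814, 0.0048]
ee_rot: [-0.153, -3.135, 0.003]
ft_force: [-0.2, 0.1, 0.4]
[-0.19  0.71 -0.18  2.37  1.05  0.14  0.11] (array([-0.1 , -0.13,  0.12]), array([-0.2,  0. ,  2.8]))
```

```bash
python3 -m crank '0 0 0 0 0 1 35;0 0 0 0 0 2 35;0 0 0 0 0 2.5 35;0 0 0 0 0 2.5 35'|sed -n '2p;4p'
python3 -m crank '0 0 0 0 0 0 15;0 0 0 0 0 0 15;0 0 0 0 0 0 15;0 0 0 0 0 0 15;0 0 0 0 0 0 15' 30
```

```text
ee_pos: [0.4399, 0.0815, 0.0016]
ft_force: [0.1, -0.3, -0.0]
clock: 25.08
ee_pos: [0.4399, 0.0815, 0.0018]
ee_rot: [-0.152, -3.135, 0.003]
ft_force: [-1.4, 0.1, 4.5]
grip_width: 0.229
grasp_force: 29.3
```

```bash
python3 -m crank '0 0 0 0 0 -8 15;0 0 0 0 0 -30 15;0 0 0 0 0 -65 15;0 0 0 0 0 -95 15;0 0 0 0 0 -100 15' 40
python3 -m crank '0 0 0 -15 20 0 15;0 0 0 -33 48 0 15;0 0 0 -52 75 0 15;0 0 0 -68 98 0 15;0 0 0 -76 110 0 15'|tail -2
python3 -m crank '0 0 0 -18 27 0 15;0 0 0 -38 55 0 15;0 0 0 -58 82 0 15;0 0 0 -70 102 0 15;0 0 0 -75 108 0 15'|tail -2
python3 -m crank '0 0 0 0 0 0 15;0 0 0 0 0 0 15;0 0 0 0 0 0 15;0 0 0 0 0 0 15'
python3 - <<'E'
from h import *
s=robot.sense();C=cam("wrist",s);p,d=camera("wrist");cv2.imwrite("pics/w12.png",p);P=cloud(C,d)
m=(d>0)&(P[...,2]>.028)&(P[...,2]<.05)&(np.hypot(P[...,0]-.612,P[...,1]-.284)<.06);q=P[m]
c,r=cv2.minEnclosingCircle(q[:,:2].astype(np.float32));print("rim",len(q),c,r)
print(go(.612,.284,.014,84.3))
E
```

```text
clock: 25.5
ee_pos: [0.4413, 0.0818, 0.1051]
ee_rot: [-0.153, -3.138, 0.001]
ft_force: [0.6, -0.2, -0.6]
grip_width: 0.221
grasp_force: 39.1
grip_width: 0.227
grasp_force: 39.2
grip_width: 0.22
grasp_force: 39.2
clock: 26.67
ee_pos: [0.6111, 0.2824, 0.1005]
ee_rot: [-0.153, -3.134, 0.006]
ft_force: [0.2, 0.0, -0.5]
grip_width: 0.221
grasp_force: 39.2
rim 2296 (0.6121734380722046, 0.28533607721328735) 0.048952583223581314
(array([-0.2 , -0.19,  0.11]), array([-0.9,  1.7, 86.7]))
```

View pics/w12.png

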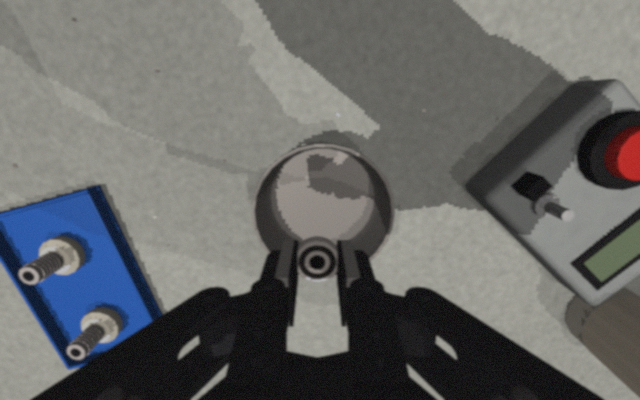

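The bearing is held at (317,260) over the cup, and the plug in its tray is upright at (60,260). I lower the bearing into the cup.

```bash
python3 -m crank '0 0 0 -.9 2.4 25 15;0 0 0 -.9 2.4 50 15;0 0 0 -.9 2.4 75 15;0 0 0 -.9 2.4 88 15;0 0 0 -.9 2.4 90 15'|sed -n '2p;4p'
python3 -m crank '0 0 0 0 0 0 15;0 0 0 0 0 0 15;0 0 0 0 0 1 15;0 0 0 0 0 2 15;0 0 0 0 0 2 15'|sed -n '2p;4p;5p'
```

```text
ee_pos: [0.6111, 0.2847, 0.0083]
ft_force: [0.0, -0.5, 0.0]
ee_pos: [0.6129, 0.2862, 0.0095]
ft_force: [0.8, 0.0, 0.5]
grip_width: 0.222
```

```bash
python3 -m crank '0 0 0 0 0 2 15;0 0 0 0 0 2 32;0 0 0 0 0 2 32;0 0 0 0 0 2 32;0 0 0 0 0 2 32'|sed -n '2p;4,6p'
python3 -m crank '0 0 0 0 0 -20 32;0 0 0 0 0 -55 32;0 0 0 0 0 -90 32;0 0 0 0 0 -130 32;0 0 0 0 0 -150 32'|head -2
python3 -m crank '0 0 0 -20 100 -30 32;0 0 0 -20 100 -30 32;0 0 0 -20 100 -30 32;0 0 0 -20 100 -30 32;0 0 0 -20 100 -30 32'|head -4
python3 - <<'E'
from h import *
p,_=camera("top");q,_=camera("scene");w,_=camera("wrist")
a=cv2.resize(p[50:230,150:510],(800,400),interpolation=cv2.INTER_CUBIC);cv2.imwrite("pics/end.png",a)
b=cv2.resize(q[100:390,170:460],(400,400));c=cv2.resize(w,(400,250))
print(robot.sense()["clock"])
cv2.imwrite("pics/end2.png",np.hstack([b,cv2.copyMakeBorder(c,0,150,0,0,0)]))
E
```

```text
ee_pos: [0.6125, 0.2862, 0.0067]
ft_force: [0.7, -0.2, -1.0]
grip_width: 0.376
grasp_force: 0.0
clock: 28.38
ee_pos: [0.6139, 0.2877, 0.1612]
clock: 28.8
ee_pos: [0.6421, 0.3859, 0.1865]
ee_rot: [-0.149, -3.135, 0.002]
ft_force: [-0.5, -0.4, -0.5]
28.95
```

View pics/end.png

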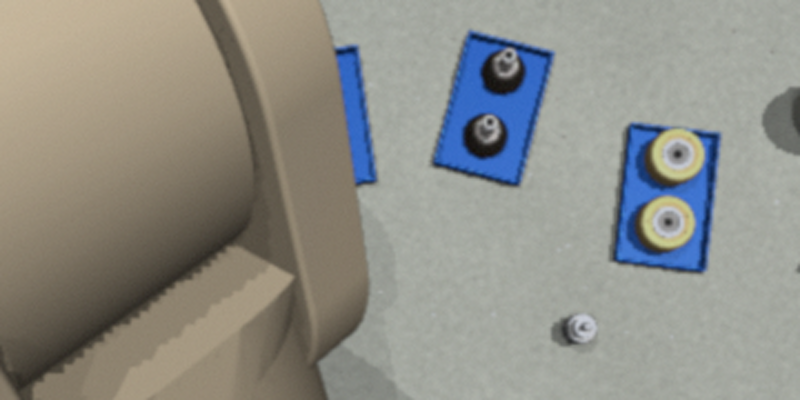

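View pics/end2.png

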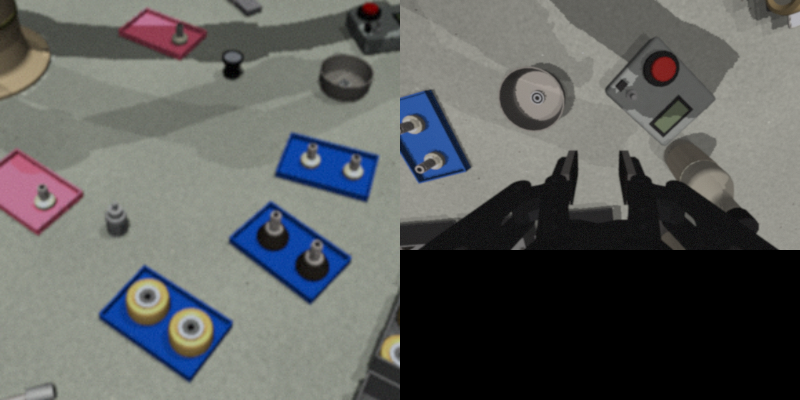

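The pictures show the bearing flat in the cup, all three pairs upright in their trays, and the loupe and seating tool still standing. The robot is clear of everything, so I hand the job in.

```bash
python3 -m crank '0 0 0 0 0 0 32;0 0 0 0 0 0 32;0 0 0 0 0 0 32;0 0 0 0 0 0 32;0 0 0 0 0 0 32'|tail -3; python3 -c "
from station import workorder
print(workorder.job_done())"
```

```text
ft_force: [0.3, 0.8, -0.3]
grip_width: 0.376
grasp_force: 0.0
the job is handed in; nothing more can be done
None
```

The job is handed in at about 29 s on the robot's clock: the wheel, toe stop and dance plug each sit in the right blue tray beside their match, the bearing lies in the pewter cup (second try; the first grasp missed), and the loupe and seating tool still stand untouched.

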